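# Find the fullest tin by hefting, pack away the other two

## Robot

A 6-joint arm with a two-finger parallel gripper is mounted at the origin on a cart in front of the work surface, level with it; the furniture and walls round the work are solid. World frame = base frame: x ahead of the robot, y to its left, z up, the work surface at z = 0. Lengths are in m, angles in rad, forces in N, time in s.
With the tool pointing down it reaches from about 0.3 to 0.875 m from the base axis. Payload 6.4 kg.
Tool frame: the origin (TCP) lies midway between the tips of the shut fingers; the grasp point (between the pads) lies 19 mm behind it (ctrl.pinch_z is the distance from the TCP to the grasp point, in m); z points along the fingers, y is the line along which they close (so a half turn about z gives the same grasp; the last joint's range is limited). The gripper opens to 85 mm and grips with 20 to 120 N. Pads are 22 mm wide; open, the fingers measure 114 mm over their backs; the gripper's body (76 mm by 85 mm) begins 54 mm behind the grasp point. The pads swing forward as they close: fully open they stand 13 mm farther back than shut.
Start: joints at [0.936, 0.181, 1.607, -0, 1.354, -0.206], TCP at [0.239, 0.523, 0.194] pointing down, gripper open.
Joint ranges: [-2.99, 2.99], [-0.89, 2.07], [0.3, 2.58], [-1.14, 4.28], [0, 2.63], [-3.12, 3.12]. Speed limits (rad/s): [2.57, 2.57, 3.01, 3.14, 3.14, 3.14].

## Interface

Orientations are given as a unit quaternion [w, x, y, z].
In Python, from bench import ctrl gives the robot as it stands.
- The arm moves only by the tool apply_moves, never from a script. Its argument "moves" is a list of rows, each an object with "jaw": the opening, from 0 (shut) to 1 (fully open); "offset": the shift along the tool's x, y, z in mm, a list of three; "rot": the turn, a rotation vector about the tool's x, y, z in degrees, a list of three. In form: [{"jaw": jaw, "offset": [dx, dy, dz], "rot": [ax, ay, az]}, ...]. A call has exactly 5 rows; each row shifts and turns the commanded pose from where the row before left it, along the tool's axes as they then stand; what a row does not reach is not made up. A row lasts 1/8 s, in which the tool goes at most 62.5 mm and 10.7 degrees, less where a joint would pass 70% of its speed; a pose out of reach is approached as far as the arm can. A call is refused whole if a number of a shift passes 62.5 or a number of a turn 10.7, either way. A call with a gripper value outside its range is refused whole. The fingers move at their own pace and stop on an object; the grip force is fixed at half the most. Time passes only in rows, so rows that do not move let the fingers close, or fill a call up. It gives the time, the measured TCP pose, the force, the opening and the grip force at its end, in the units of the state.
- ctrl.get_obs(): the state, without advancing time (a new reading comes with each control period).
- ctrl.camera(name): name is "scene" or "top" or "wrist"; returns (picture, depth): 480x640x3 uint8, red, green, blue; 480x640 float32, m along the optical axis (not along the pixel's ray), 0 where there is no reading.
- ctrl.camera_params(name): a dict with "K" (3x3 intrinsics, pixels), "dist" ([k1, k2, p1, p2, k3] as OpenCV has them; the pictures are not rectified), "cam_to_world" (4x4, takes a point from camera to world coordinates); the wrist camera has in their place "mount" (4x4, takes a point from camera to tool coordinates, whose origin is the TCP and whose axes are the flange's). Camera axes: x right, y down, z forward; pixel columns grow to the right and rows downward; lengths in m; the calibration is good to about 2 mm. A picture is of the moment at which its call begins: read the wrist's pose just before it. camera_params takes no time and is no camera call.
- ctrl.hand_in(): hands the job in; it is judged then, once.
Trained networks look in the newest picture that a camera, given by its name, has taken for a name from the list of things; names that differ only in an ending like _2 or _b are one class to them, and where a whole thing is asked for, a point or a joint stands for the part that bears it (a point fixed in the world has none). Each returns a list of dicts, best first, with "score" (0 to 1); they miss things now and then, are a little off and sometimes report something else, mostly with a low value. They report only what shows in the picture. A call takes as long as a camera call. They do not tell look-alikes from the thing itself.
- ctrl.outline_of(camera, target): "region" (480x640 bool, what is visible of it) and "position" ([column, row] in pixels, amid what is visible of it).
The state is a dict: "time_s": time; "q": joint angles; "dq": joint speeds; "joint_efforts": joint torques, N m; "eef_pos": TCP position; "eef_rot": TCP orientation; "wrist_force": force on the tool from outside, world axes, zero at the start; "torque": the same for the moment, N m; "opening": opening from 0.0 (shut) to 1.0 (fully open); "grasp_force": force on a finger pad.
Only numpy, scipy, OpenCV 4.12 (cv2) and the standard library are available. Lean on these libraries where they do the work, as an engineer would, in place of code of your own. Each camera call takes 0.05 s, during which the arm holds its last target. There are 200 camera calls.

## Task

The three identical metal storage tins are not equally full: find the heaviest by lifting them and feeling their weight. Stand the two lighter tins upright in the wooden tray, in the free space beside the jar, and finish holding the heaviest one up in the gripper, upright and still, with its base more than 10 cm above the worktop and clear of the other things: do not put it down or let go of it at the end. Never tip a tin over, and leave the jar in the tray and the candle, stone ornament and jar behind the tins where they stand.

Things in the scene. Friction and masses are not known exactly. Their poses are not given: they have to be found in the camera images.
- tin_1_mid (a point): one of three outwardly identical closed storage tins of plain metal, upright cylinder 57 mm in diameter, 75 mm tall, with a press-on lid (upper 16 mm) that stays fixed; this point is at its centre, 37.5 mm above its base; z is its upright axis. The three differ only in weight, drawn anew at each start, and any of them may be the heaviest: the two lighter weigh 0.15 to 0.26 kg each, the heaviest 0.46 to 0.65 kg (the contents may shift very slightly inside)
- tin_2_mid (a point): one of three outwardly identical closed storage tins of plain metal, upright cylinder 57 mm in diameter, 75 mm tall, with a press-on lid (upper 16 mm) that stays fixed; this point is at its centre, 37.5 mm above its base; z is its upright axis. The three differ only in weight, drawn anew at each start, and any of them may be the heaviest: the two lighter weigh 0.15 to 0.26 kg each, the heaviest 0.46 to 0.65 kg (the contents may shift very slightly inside)
- tin_3_mid (a point): one of three outwardly identical closed storage tins of plain metal, upright cylinder 57 mm in diameter, 75 mm tall, with a press-on lid (upper 16 mm) that stays fixed; this point is at its centre, 37.5 mm above its base; z is its upright axis. The three differ only in weight, drawn anew at each start, and any of them may be the heaviest: the two lighter weigh 0.15 to 0.26 kg each, the heaviest 0.46 to 0.65 kg (the contents may shift very slightly inside)
- tray: low open tray of pale wood fixed to the worktop, outside 82 mm (its x) by 202 mm (its y) by 30 mm high, inside 70 by 190 mm, walls and floor 6 mm thick, with a small steel handle that projects 15 mm at each short end; origin at the centre of its underside, z up. A glass jar stands inside at its +y end; the rest of the inside, 140 mm long from the -y wall, is empty and takes two tins side by side with about 6 mm to spare around each
- tray_spot_outer (a point): point on the tray's inner floor (6 mm above the worktop), 35 mm from the inner face of its -y wall: where the base of the tin farther from the jar can stand; axes as the tray's
- tray_spot_inner (a point): point on the tray's inner floor (6 mm above the worktop), 70 mm further towards the tray's +y: where the base of the tin next to the jar can stand; axes as the tray's
- jar_mid (a point): glass jar with brown lid standing in the tray at its +y end, 46 mm in diameter, 80 mm tall; this point is at its centre, 40 mm above its base. Bystander
- candle: glass candle jar, 76 mm in diameter, 90 mm tall, standing behind the tins beneath the wall cupboard (cupboard underside 0.46 m above the worktop, its front at x = 0.63 m; another hangs over the worktop right of y = -0.35 m: keep wrist and elbow clear of both); origin at the centre of its underside. Bystander
- bird: small grey stone ornament, 36 x 48 mm, 61 mm tall, standing behind the work; origin at the centre of its underside. Bystander
- sauce_jar: squat glass jar with grey metal lid, 60 mm in diameter, 86 mm tall, standing behind the tins; origin at the centre of its underside. Bystander
Things that resemble listed ones, but are neither listed nor needed, are in the scene too. What is shaped like the part that bears tin_3_mid but red is not meant.

How it is judged:
By the outcome, as a careful person would: the job done as asked, in the order asked, and still so for the second after the job is handed in, while the arm keeps its last pose, push and grip.
It also fails if it takes over 72 s, if anything falls off the work surface, if the arm or the gripper's body presses on something with over 40 N, if the wrist force passes 120 N, or if a joint passes its speed limit or range.

## Working session

There is one attempt and no reset: what is moved stays moved. The work goes in short steps, Python scripts to look and compute and a tool call to move; the robot and the scene stay as the last step left them, time stands still between calls to the robot, and variables do not carry over. Pictures are saved under pics/ and viewed, at most 10 in all, crops included, and the job is handed in when it is done.

Besides the shell and the picture viewer there is one more tool, called after "Call:" as a command line: name --argument value ..., lists and objects as JSON in quotes. apply_moves: Moves the arm, as the interface text tells. Its arguments: {"type":"object","properties":{"moves":{"type":"array"}},"required":["moves"]}

```bash
mkdir -p pics; ls
cat > h.py <<'E'
import numpy as np, cv2
from bench import ctrl
def w(cam,px,depth):
    p=ctrl.camera_params(cam); u=cv2.undistortPoints(np.array(px,float).reshape(-1,1,2),np.array(p["K"]),np.array(p["dist"])).reshape(-1,2)
    c=np.c_[u*np.array(depth).reshape(-1,1),np.array(depth).reshape(-1)]
    T=np.array(p["cam_to_world"]); return c@T[:3,:3].T+T[:3,3]
def cloud(cam,mask,d):
    r,c=np.nonzero(mask&(d>0)); return w(cam,np.c_[c,r],d[r,c]),np.c_[c,r]
E
python3 - <<'E'
from h import *
o=ctrl.get_obs(); print({k:np.round(v,3) for k,v in o.items()},ctrl.pinch_z)
for cam in ["top","scene"]:
    im,d=ctrl.camera(cam); cv2.imwrite(f"pics/{cam}0.png",im[...,::-1]); np.save(f"{cam}_d.npy",d)
    for t in ["tin_1_mid","tray","jar_mid","candle","bird","sauce_jar"]:
        for r in ctrl.outline_of(cam,t):
            P,_=cloud(cam,r["region"],d)
            if len(P)<20: continue
            top=P[P[:,2]>np.percentile(P[:,2],98)-.006]
            print(cam,t,round(r["score"],2),np.round(r["position"]),"topz",np.round(np.median(top[:,2]),3),"mid",np.round((top[:,:2].min(0)+top[:,:2].max(0))/2,3),"ext",np.round(np.ptp(top[:,:2],axis=0),3), im[r["region"]].mean(0).round())
E
```

```text
pics
{'time_s': np.float64(0.0), 'q': array([ 0.936,  0.182,  1.608, -0.   ,  1.354, -0.206]), 'dq': array([ 0.001,  0.   ,  0.002,  0.001, -0.001, -0.002]), 'joint_efforts': array([-1.0000e-03, -4.4487e+01, -3.5135e+01, -0.0000e+00,  9.0000e-03,
       -0.0000e+00]), 'eef_pos': array([0.239, 0.522, 0.194]), 'eef_rot': array([-0.   ,  0.213,  0.977, -0.001]), 'wrist_force': array([-0.234,  0.489,  0.238]), 'torque': array([-0.006,  0.017,  0.035]), 'grasp_force': np.float64(0.0), 'opening': np.float64(1.002)} 0.0187
top tin_1_mid 0.93 [462. 273.] topz 0.074 mid [ 0.499 -0.187] ext [0.054 0.057] [237. 238. 240.]
top tray 0.65 [207. 291.] topz 0.03 mid [0.47  0.301] ext [0.082 0.202] [215. 184. 121.]
top jar_mid 0.91 [157. 288.] topz 0.086 mid [0.472 0.369] ext [0.043 0.043] [135. 118.  94.]
top candle 0.9 [362. 161.] topz 0.09 mid [0.699 0.   ] ext [0.075 0.074] [184. 164. 127.]
top bird 0.76 [252. 180.] topz 0.059 mid [0.674 0.214] ext [0.015 0.019] [159. 153. 141.]
top bird 0.67 [363. 161.] topz 0.09 mid [0.699 0.   ] ext [0.077 0.074] [183. 163. 127.]
top bird 0.22 [155. 288.] topz 0.086 mid [0.472 0.369] ext [0.043 0.043] [134. 116.  94.]
top sauce_jar 0.78 [431. 197.] topz 0.087 mid [ 0.64  -0.135] ext [0.055 0.054] [206. 205. 202.]
scene tin_1_mid 0.73 [391. 351.] topz 0.074 mid [ 0.498 -0.185] ext [0.057 0.054] [206. 211. 210.]
scene tray 0.79 [238. 231.] topz 0.03 mid [0.47  0.304] ext [0.084 0.207] [197. 173. 125.]
scene tray 0.63 [388. 243.] topz 0.089 mid [0.698 0.001] ext [0.076 0.075] [171. 163. 139.]
scene jar_mid 0.9 [213. 202.] topz 0.087 mid [0.471 0.37 ] ext [0.042 0.045] [141. 130. 100.]
scene candle 0.86 [391. 243.] topz 0.089 mid [0.698 0.002] ext [0.076 0.077] [171. 163. 139.]
scene bird 0.74 [323. 209.] topz 0.059 mid [0.674 0.213] ext [0.016 0.016] [161. 158. 143.]
scene sauce_jar 0.87 [424. 291.] topz 0.086 mid [ 0.639 -0.133] ext [0.057 0.056] [167. 168. 158.]
```

View pics/top0.png

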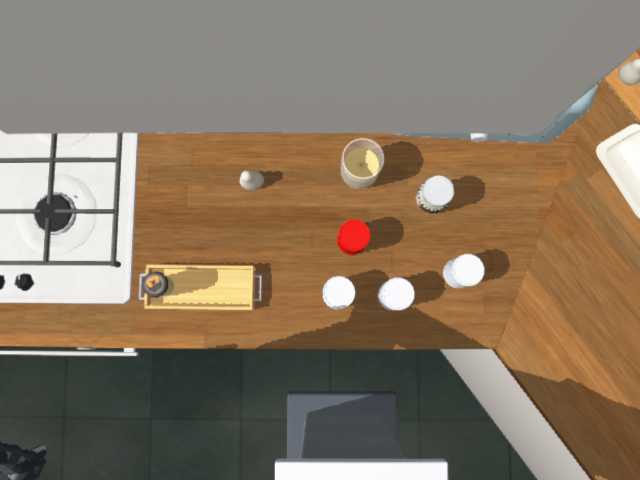

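View pics/scene0.png

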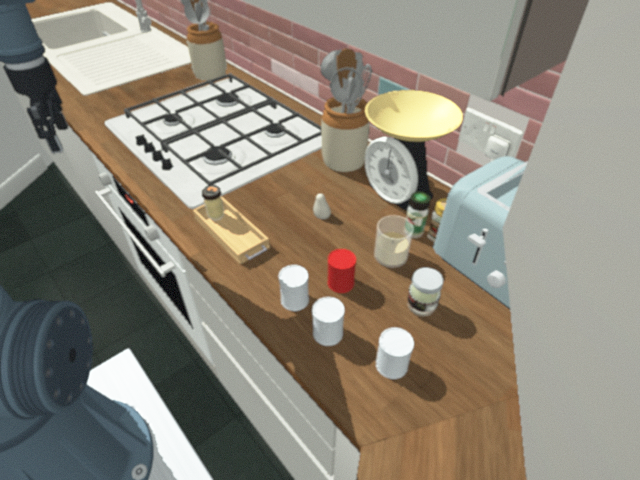

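The plain metal tins are at top-view pixels (339,292), (396,294) and (464,270). The red one at (354,237) is the decoy. The grey-lidded jar at (436,193) is the sauce jar. The tray is at (200,288), with the jar at its left end, so its free end is on the right.

Run:
```python
from h import *
d=np.load("top_d.npy"); im=cv2.imread("pics/top0.png")
cv2.imwrite("pics/crop.png",cv2.resize(im[170:320,130:500],None,fx=2.1,fy=2.1,interpolation=cv2.INTER_CUBIC))
P,px=cloud("top",np.ones_like(d,bool),d)
for n,c in dict(A=(339,290),B=(396,292),C=(465,269),red=(354,236),sauce=(437,190)).items():
    m=(np.hypot(*(px-c).T)<28); Q=P[m]; Q=Q[(Q[:,2]>.067)&(Q[:,2]<.1)]
    print(n,np.round([Q[:,:2].min(0),Q[:,:2].max(0)],3).tolist(),np.round((Q[:,:2].min(0)+Q[:,:2].max(0))/2,4),np.median(Q[:,2]).round(3))
m=(abs(P[:,2]-.03)<.006)&(abs(P[:,0]-.47)<.07)&(P[:,1]>.17)&(P[:,1]<.42)
r=cv2.minAreaRect(P[m][:,:2].astype(np.float32)); print("tray rim",r, m.sum())
m=(abs(P[:,2]-.03)<.004)&(abs(P[:,0]-.47)<.07)&(P[:,1]>.2)&(P[:,1]<.406)
for lo in (.2,.25,.3,.35):
    q=P[m&(P[:,1]>lo)&(P[:,1]<lo+.05)]; print(lo,q[:,0].min().round(4),q[:,0].max().round(4))
print(P[m][:,1].min(),P[m][:,1].max())
```

```text
A [[0.431, 0.016], [0.486, 0.071]] [0.4587 0.0435] 0.074
B [[0.43, -0.09], [0.485, -0.033]] [ 0.4571 -0.0615] 0.074
C [[0.472, -0.215], [0.526, -0.158]] [ 0.499  -0.1868] 0.074
red [[0.533, -0.012], [0.589, 0.043]] [0.5614 0.0154] 0.074
sauce [[0.612, -0.162], [0.668, -0.108]] [ 0.6404 -0.1353] 0.086
tray rim ((0.47025665640830994, 0.3013944923877716), (0.08207882940769196, 0.21284231543540955), 0.2422240525484085) 948
0.2 0.4295 0.5095
0.25 0.4293 0.5112
0.3 0.4291 0.5111
0.35 0.4307 0.511
0.20016809735663757 0.4018769739876028
```

View pics/crop.png

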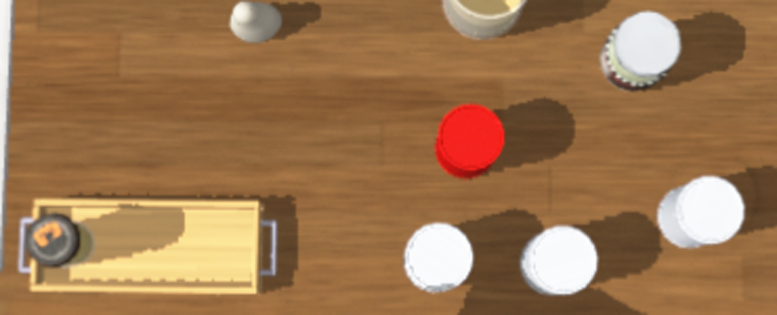

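Each measured tin matches its known size: height 0.074 m, about 56 mm across. The tray is square to the world axes, with spots at y≈0.241 and y≈0.311, x=0.470. I'll grip along world x, so the fingers clear the neighbouring tin and the jar in the tray. First I turn the tool, then travel to the first tin.

Call:
apply_moves --moves '[{"jaw": 1,"offset": [0,0,0],"rot": [0,0,10]},{"jaw": 1,"offset": [0,0,0],"rot": [0,0,10]},{"jaw": 1,"offset": [0,0,0],"rot": [0,0,10]},{"jaw": 1,"offset": [0,0,0],"rot": [0,0,10]},{"jaw": 1,"offset": [0,0,0],"rot": [0,0,10]}]'

```text
time_s: 1.32
eef_pos: [0.2391, 0.523, 0.1945]
eef_rot: [-0.0, 0.608, 0.794, 0.0]
wrist_force: [-0.8, -0.4, -1.4]
opening: 1.0
grasp_force: 0.0
```

Call:
apply_moves --moves '[{"jaw": 1,"offset": [0,0,0],"rot": [0,0,10]},{"jaw": 1,"offset": [0,0,0],"rot": [0,0,5.4]},{"jaw": 1,"offset": [-40,20,0],"rot": [0,0,0]},{"jaw": 1,"offset": [-40,20,0],"rot": [0,0,0]},{"jaw": 1,"offset": [-40,20,0],"rot": [0,0,0]}]'

```text
time_s: 1.95
eef_pos: [0.2995, 0.4019, 0.1945]
eef_rot: [0.0, 0.707, 0.708, 0.0]
wrist_force: [0.9, -0.1, 0.3]
opening: 0.998
grasp_force: 0.0
```

Call:
apply_moves --moves '[{"jaw": 1,"offset": [-50,25,0],"rot": [0,0,0]},{"jaw": 1,"offset": [-50,25,0],"rot": [0,0,0]},{"jaw": 1,"offset": [-50,25,0],"rot": [0,0,0]},{"jaw": 1,"offset": [-50,25,0],"rot": [0,0,0]},{"jaw": 1,"offset": [-50,25,0],"rot": [0,0,0]}]'

```text
time_s: 2.58
eef_pos: [0.425, 0.1514, 0.1949]
eef_rot: [0.0, 0.707, 0.707, 0.0]
wrist_force: [0.7, 1.2, -0.7]
opening: 1.0
grasp_force: 0.0
```

Call:
apply_moves --moves '[{"jaw": 1,"offset": [-55,18,0],"rot": [0,0,0]},{"jaw": 1,"offset": [-54,17,20],"rot": [0,0,0]},{"jaw": 1,"offset": [0,0,50],"rot": [0,0,0]},{"jaw": 1,"offset": [0,0,50],"rot": [0,0,0]},{"jaw": 1,"offset": [0,0,40],"rot": [0,0,0]}]'

```text
time_s: 3.2
eef_pos: [0.4588, 0.0438, 0.0328]
eef_rot: [-0.0, 0.707, 0.707, -0.0]
wrist_force: [0.3, 0.5, -0.2]
opening: 1.001
grasp_force: 0.0
```

Call:
apply_moves --moves '[{"jaw": 0.5,"offset": [0,0,0],"rot": [0,0,0]},{"jaw": 0.2,"offset": [0,0,0],"rot": [0,0,0]},{"jaw": 0.2,"offset": [0,0,0],"rot": [0,0,0]},{"jaw": 0.2,"offset": [0,0,0],"rot": [0,0,0]},{"jaw": 0.2,"offset": [0,0,0],"rot": [0,0,0]}]'

```text
time_s: 3.82
eef_pos: [0.4541, 0.0441, 0.0402]
eef_rot: [-0.004, 0.706, 0.708, -0.005]
wrist_force: [-42.9, -0.7, 75.2]
opening: 0.202
grasp_force: 36.0
```

Run:
```python
from h import *
a=ctrl.camera("scene")[0]; b=ctrl.camera("wrist")[0]
cv2.imwrite("pics/s1.png",np.hstack([cv2.resize(a[170:410,200:480],(400,343)),cv2.resize(b,(400,343))])[...,::-1])
o=ctrl.get_obs(); print({k:np.round(v,3) for k,v in o.items()})
```

```text
{'time_s': np.float64(3.925), 'q': array([-0.162,  0.138,  2.007, -0.004,  1.008, -0.163]), 'dq': array([ 0.001, -0.002, -0.003,  0.   , -0.004,  0.002]), 'joint_efforts': array([-1.4450e+00, -1.2848e+01, -2.8244e+01,  2.2430e+00, -1.4359e+01,
        9.0000e-03]), 'eef_pos': array([0.455, 0.044, 0.04 ]), 'eef_rot': array([-0.004,  0.706,  0.708, -0.005]), 'wrist_force': array([-42.538,  -1.304,  73.841]), 'torque': array([-0.187,  8.375,  0.012]), 'grasp_force': np.float64(35.652), 'opening': np.float64(0.205)}
```

View pics/s1.png

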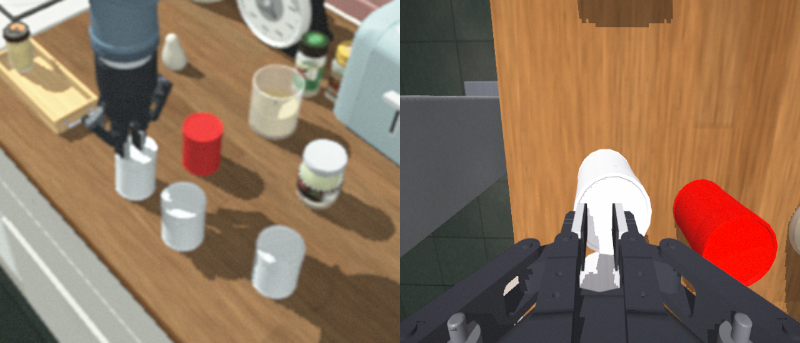

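Run:
```python
from h import *
a,d=ctrl.camera("scene"); b,dw=ctrl.camera("wrist")
P,px=cloud("scene",np.ones_like(d,bool),d)
im=a.reshape(-1,3)
m=(abs(P[:,0]-.46)<.09)&(abs(P[:,1]-.045)<.08)&(P[:,2]>.01)&(P[:,2]<.12)
col=a[px[:,1],px[:,0]].astype(int); wh=col.min(1)>150
Q=P[m&wh]; print("white",len(Q),np.percentile(Q,[2,50,98],axis=0).round(3).tolist())
for z in np.arange(.01,.12,.01):
    q=Q[(Q[:,2]>z)&(Q[:,2]<z+.01)]
    if len(q): print("z",z.round(2),len(q),q[:,:2].min(0).round(3),q[:,:2].max(0).round(3))
dk=P[m&(col.max(1)<90)]; print("dark",len(dk),np.percentile(dk,[2,50,98],axis=0).round(3).tolist())
mt=np.array(ctrl.camera_params("wrist")["mount"]); print(mt.round(3))
p=ctrl.camera_params("wrist")
def tool(u,v):
    z=np.median(dw[v-1:v+2,u-1:u+2]); n=cv2.undistortPoints(np.array([[[u,v]]],float),np.array(p["K"]),np.array(p["dist"]))[0,0]
    t=mt@[n[0]*z,n[1]*z,z,1]; return (t[:3]*1000).round()
for u,v in [(330,230),(330,250),(300,250),(330,270),(380,290),(325,300),(320,330),(320,370),(300,300),(350,300),(290,330),(370,330),(360,350),(450,280)]: print((u,v),tool(u,v),b[v,u])
cv2.imwrite("pics/s2.png",np.hstack([cv2.resize(a[230:330,240:360],(400,333),interpolation=2),cv2.resize(b[190:450,180:492],(400,333))])[...,::-1])
```

```text
white 868 [[0.434, -0.033, 0.012], [0.45, 0.03, 0.061], [0.488, 0.055, 0.093]]
z 0.01 81 [0.432 0.018] [0.47  0.056]
z 0.02 86 [0.433 0.017] [0.468 0.056]
z 0.03 81 [0.433 0.017] [0.471 0.056]
z 0.04 89 [0.434 0.018] [0.472 0.055]
z 0.05 88 [0.434 0.018] [0.473 0.057]
z 0.06 86 [0.435 0.017] [0.473 0.062]
z 0.07 325 [ 0.434 -0.035] [0.492 0.07 ]
z 0.08 11 [0.436 0.026] [0.477 0.048]
z 0.09 11 [0.444 0.035] [0.476 0.04 ]
z 0.1 7 [0.444 0.034] [0.447 0.037]
z 0.11 3 [0.444 0.034] [0.445 0.035]
dark 133 [[0.432, 0.035, 0.084], [0.464, 0.043, 0.101], [0.469, 0.054, 0.119]]
[[ 0.001 -0.96  -0.28   0.072]
 [ 1.     0.     0.    -0.001]
 [-0.    -0.28   0.96  -0.179]
 [ 0.     0.     0.     1.   ]]
(330, 230) [ 28.   5. -13.] [250 249 250]
(330, 250) [ 25.   4. -34.] [254 254 255]
(300, 250) [ 23.  -9. -27.] [250 250 251]
(330, 270) [ 15.   4. -34.] [254 254 254]
(380, 290) [  5.  27. -33.] [254 254 254]
(325, 300) [  1.   2. -34.] [254 254 254]
(320, 330) [-14.  -0. -35.] [254 254 254]
(320, 370) [-77.   0.  21.] [164 160 163]
(300, 300) [  2.  -9. -36.] [183 180 184]
(350, 300) [ 12.  11. -56.] [226 226 230]
(290, 330) [  9. -10. -74.] [71 68 73]
(370, 330) [ 14.  15. -82.] [64 65 73]
(360, 350) [ 13.  11. -91.] [59 62 72]
(450, 280) [-14.  82.  26.] [216  12   8]
```

View pics/s2.png

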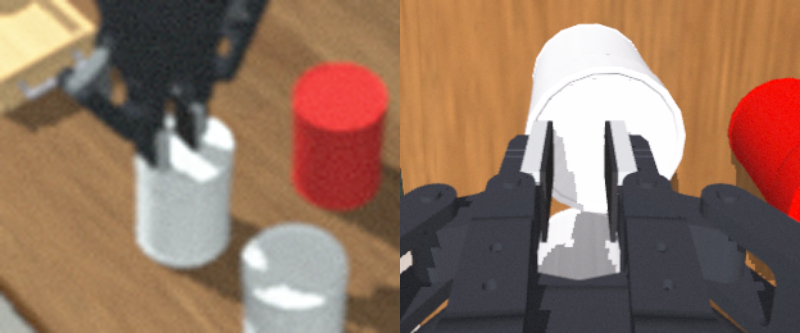

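The scene and wrist views show the tin still upright and in place, with its lid at z≈0.074. The fingers have closed to 0.2, which is past its 57 mm diameter, so they've cut into the tin and are pushing up. That over-closing was caused by my command of 0.2, so I'll open up and then re-close to just under the diameter.

Call:
apply_moves --moves '[{"jaw": 0.35,"offset": [0,0,0],"rot": [0,0,0]},{"jaw": 0.5,"offset": [0,0,0],"rot": [0,0,0]},{"jaw": 0.7,"offset": [0,0,0],"rot": [0,0,0]},{"jaw": 0.9,"offset": [0,0,0],"rot": [0,0,0]},{"jaw": 1.0,"offset": [0,0,0],"rot": [0,0,0]}]'

```text
time_s: 4.65
eef_pos: [0.4595, 0.0441, 0.0345]
eef_rot: [0.0, 0.707, 0.707, 0.0]
wrist_force: [0.1, -0.6, 1.0]
opening: 1.002
grasp_force: 0.0
```

```bash
cat >> h.py <<'E'
def tin(x,y,cam="scene"):
    a,d=ctrl.camera(cam); P,px=cloud(cam,np.ones_like(d,bool),d); col=a[px[:,1],px[:,0]].astype(int)
    m=(abs(P[:,0]-x)<.05)&(abs(P[:,1]-y)<.05)&(col.min(1)>120)
    for lo,hi in ((.02,.055),(.07,.08)):
        q=P[m&(P[:,2]>lo)&(P[:,2]<hi)]
        if len(q): print(cam,lo,len(q),q.min(0).round(3),q.max(0).round(3))
E
python3 -c "
from h import *
tin(.459,.0435)"
```

```text
scene 0.02 298 [0.43  0.017 0.02 ] [0.474 0.057 0.055]
scene 0.07 548 [0.431 0.016 0.07 ] [0.487 0.074 0.078]
```

Call:
apply_moves --moves '[{"jaw": 0.85,"offset": [0,0,0],"rot": [0,0,0]},{"jaw": 0.75,"offset": [0,0,0],"rot": [0,0,0]},{"jaw": 0.68,"offset": [0,0,0],"rot": [0,0,0]},{"jaw": 0.65,"offset": [0,0,0],"rot": [0,0,0]},{"jaw": 0.62,"offset": [0,0,0],"rot": [0,0,0]}]'

```text
time_s: 5.32
eef_pos: [0.4595, 0.0441, 0.0347]
eef_rot: [0.0, 0.707, 0.707, 0.0]
wrist_force: [0.7, -0.2, 1.0]
opening: 0.62
grasp_force: 0.7
```

Call:
apply_moves --moves '[{"jaw": 0.6,"offset": [0,0,0],"rot": [0,0,0]},{"jaw": 0.6,"offset": [0,0,0],"rot": [0,0,0]},{"jaw": 0.57,"offset": [0,0,0],"rot": [0,0,0]},{"jaw": 0.57,"offset": [0,0,0],"rot": [0,0,0]},{"jaw": 0.57,"offset": [0,0,0],"rot": [0,0,0]}]'

```text
time_s: 5.95
eef_pos: [0.46, 0.044, 0.0353]
eef_rot: [0.0, 0.707, 0.707, 0.0]
wrist_force: [-1.9, -0.2, 9.3]
opening: 0.572
grasp_force: 4.6
```

Run:
```python
from h import *
a,d=ctrl.camera("scene"); b,dw=ctrl.camera("wrist"); np.save("dw.npy",dw)
cv2.imwrite("pics/s3.png",np.hstack([cv2.resize(a[220:320,235:355],(400,333),interpolation=2),cv2.resize(b[190:480,140:500],(400,333))])[...,::-1])
o=ctrl.get_obs(); print(o["wrist_force"],o["torque"],o["grasp_force"],o["opening"])
p=ctrl.camera_params("wrist"); mt=np.array(p["mount"])
vv,uu=np.mgrid[190:480:1,140:500:1]; z=dw[190:,140:500]; n=cv2.undistortPoints(np.c_[uu.ravel(),vv.ravel()].astype(float).reshape(-1,1,2),np.array(p["K"]),np.array(p["dist"])).reshape(-1,2)
z=z.ravel(); T=(np.c_[n*z[:,None],z]@mt[:3,:3].T+mt[:3,3])*1000
T=T[z>0]
for zz in range(-110,5,8):
    q=T[(T[:,2]>=zz)&(T[:,2]<zz+8)&(abs(T[:,0])<16)]; l=q[q[:,1]<0]; r=q[q[:,1]>0]
    print(zz,len(q), (l[:,1].min().round(),l[:,1].max().round()) if len(l) else '', (r[:,1].min().round(),r[:,1].max().round()) if len(r) else '')
```

```text
[-2.54080823 -0.16299098  9.63057892] [-0.01691691  0.42903334  0.01574704] 4.6187324583297595 0.5725103459068183
-110 800 (np.float64(-50.0), np.float64(-3.0)) (np.float64(2.0), np.float64(49.0))
-102 5360 (np.float64(-54.0), np.float64(-23.0)) (np.float64(22.0), np.float64(53.0))
-94 5138 (np.float64(-55.0), np.float64(-23.0)) (np.float64(22.0), np.float64(54.0))
-86 1432 (np.float64(-54.0), np.float64(-25.0)) (np.float64(24.0), np.float64(54.0))
-78 1546 (np.float64(-38.0), np.float64(-25.0)) (np.float64(23.0), np.float64(34.0))
-70 1199 (np.float64(-39.0), np.float64(-25.0)) (np.float64(23.0), np.float64(37.0))
-62 989 (np.float64(-39.0), np.float64(-25.0)) (np.float64(23.0), np.float64(37.0))
-54 824 (np.float64(-39.0), np.float64(-25.0)) (np.float64(23.0), np.float64(37.0))
-46 3151 (np.float64(-37.0), np.float64(-0.0)) (np.float64(0.0), np.float64(82.0))
-38 4929 (np.float64(-28.0), np.float64(-0.0)) (np.float64(0.0), np.float64(84.0))
-30 357 (np.float64(-27.0), np.float64(-25.0)) (np.float64(23.0), np.float64(88.0))
-22 394 (np.float64(-26.0), np.float64(-26.0)) (np.float64(22.0), np.float64(91.0))
-14 437 (np.float64(-27.0), np.float64(-24.0)) (np.float64(22.0), np.float64(95.0))
-6 428 (np.float64(-26.0), np.float64(-24.0)) (np.float64(22.0), np.float64(99.0))
2 427 (np.float64(-27.0), np.float64(-24.0)) (np.float64(22.0), np.float64(102.0))
```

View pics/s3.png

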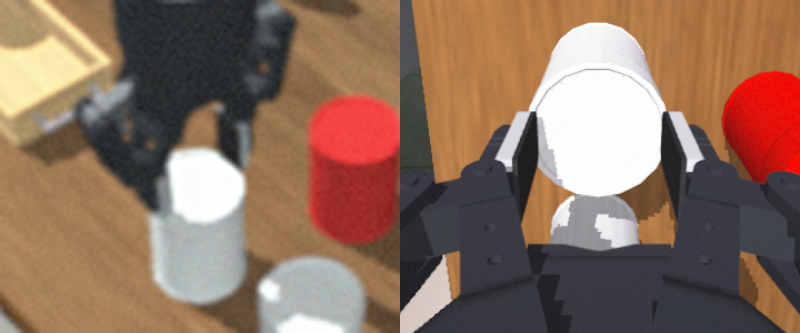

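The pictures and wrist depth explain it. The fingertips end about 40 mm behind the reported TCP, right at lid level (z≈0.075), so they never straddled the tin and only pressed on the lid. The tin is intact. The real fingers sit about 35 mm higher than nominal, so I'll open, go down about 40 mm and check with the camera.

Call:
apply_moves --moves '[{"jaw": 0.8,"offset": [0,0,0],"rot": [0,0,0]},{"jaw": 1,"offset": [0,0,0],"rot": [0,0,0]},{"jaw": 1,"offset": [0,0,0],"rot": [0,0,0]},{"jaw": 1,"offset": [0,0,10],"rot": [0,0,0]},{"jaw": 1,"offset": [0,0,10],"rot": [0,0,0]}]'

```text
time_s: 6.68
eef_pos: [0.4591, 0.0441, 0.0136]
eef_rot: [-0.0, 0.707, 0.707, -0.0]
wrist_force: [0.4, 0.7, -0.2]
opening: 1.002
grasp_force: 0.0
```

Call:
apply_moves --moves '[{"jaw": 1,"offset": [0,0,7],"rot": [0,0,0]},{"jaw": 1,"offset": [0,0,7],"rot": [0,0,0]},{"jaw": 1,"offset": [0,0,6],"rot": [0,0,0]},{"jaw": 1,"offset": [0,0,0],"rot": [0,0,0]},{"jaw": 1,"offset": [0,0,0],"rot": [0,0,0]}]'

```text
time_s: 7.3
eef_pos: [0.4595, 0.0441, -0.0054]
eef_rot: [0.0, 0.707, 0.707, 0.0]
wrist_force: [0.5, -0.2, -0.4]
opening: 1.005
grasp_force: 0.0
```

Call:
apply_moves --moves '[{"jaw": 0.85,"offset": [0,0,0],"rot": [0,0,0]},{"jaw": 0.75,"offset": [0,0,0],"rot": [0,0,0]},{"jaw": 0.65,"offset": [0,0,0],"rot": [0,0,0]},{"jaw": 0.6,"offset": [0,0,0],"rot": [0,0,0]},{"jaw": 0.6,"offset": [0,0,0],"rot": [0,0,0]}]'

```text
time_s: 7.92
eef_pos: [0.4593, 0.0441, -0.0051]
eef_rot: [-0.0, 0.707, 0.707, -0.0]
wrist_force: [-3.6, -0.0, 6.4]
opening: 0.648
grasp_force: 62.6
```

Firm grip at 0.648 (about the tin's diameter), 62 N. Next I lift and weigh.

Call:
apply_moves --moves '[{"jaw": 0.5,"offset": [0,0,-5],"rot": [0,0,0]},{"jaw": 0.5,"offset": [0,0,-25],"rot": [0,0,0]},{"jaw": 0.5,"offset": [0,0,-40],"rot": [0,0,0]},{"jaw": 0.5,"offset": [0,0,-40],"rot": [0,0,0]},{"jaw": 0.5,"offset": [0,0,-10],"rot": [0,0,0]}]'

```text
time_s: 8.55
eef_pos: [0.4608, 0.0439, 0.1165]
eef_rot: [0.002, 0.707, 0.707, 0.001]
wrist_force: [-0.1, 0.1, -6.2]
opening: 0.646
grasp_force: 67.5
```

Call:
apply_moves --moves '[{"jaw": 0.5,"offset": [0,0,0],"rot": [0,0,0]},{"jaw": 0.5,"offset": [0,0,0],"rot": [0,0,0]},{"jaw": 0.5,"offset": [0,0,0],"rot": [0,0,0]},{"jaw": 0.5,"offset": [0,0,0],"rot": [0,0,0]},{"jaw": 0.5,"offset": [0,0,0],"rot": [0,0,0]}]'

```text
time_s: 9.18
eef_pos: [0.4591, 0.0441, 0.1141]
eef_rot: [-0.0, 0.707, 0.707, -0.0]
wrist_force: [0.3, -0.7, -6.0]
opening: 0.648
grasp_force: 67.6
```

```bash
cat >> h.py <<'E'
def weigh():
    f=[]
    for _ in range(4): ctrl.camera("wrist"); f.append(ctrl.get_obs()["wrist_force"])
    print("force",np.round(f,2).tolist(),"mean",np.mean(f,0).round(2)); o=ctrl.get_obs(); print(o["time_s"],o["eef_pos"],o["opening"],o["grasp_force"])
E
python3 -c "
from h import *
weigh()"
```

```text
force [[-0.17, -0.07, -5.58], [-0.54, 0.61, -6.06], [0.42, -0.18, -5.46], [0.8, 1.25, -5.59]] mean [ 0.13  0.4  -5.67]
9.375 [0.45933428 0.04406701 0.11447672] 0.6467318980580715 67.56421166472137
```

Tin A weighs about 5.7 N (0.58 kg), so it's the heavy one. I'll set it back where it stood and move the other two.

Call:
apply_moves --moves '[{"jaw": 0.5,"offset": [0,0,45],"rot": [0,0,0]},{"jaw": 0.5,"offset": [0,0,45],"rot": [0,0,0]},{"jaw": 0.5,"offset": [0,0,20],"rot": [0,0,0]},{"jaw": 0.5,"offset": [0,0,7],"rot": [0,0,0]},{"jaw": 0.5,"offset": [0,0,3],"rot": [0,0,0]}]'

```text
time_s: 10.0
eef_pos: [0.46, 0.044, -0.0051]
eef_rot: [0.0, 0.707, 0.707, 0.0]
wrist_force: [-7.5, 0.2, 17.5]
opening: 0.648
grasp_force: 70.9
```

Call:
apply_moves --moves '[{"jaw": 0.5,"offset": [0,0,0],"rot": [0,0,0]},{"jaw": 0.7,"offset": [0,0,0],"rot": [0,0,0]},{"jaw": 0.85,"offset": [0,0,0],"rot": [0,0,0]},{"jaw": 1,"offset": [0,0,0],"rot": [0,0,0]},{"jaw": 1,"offset": [0,0,0],"rot": [0,0,0]}]'

```text
time_s: 10.62
eef_pos: [0.4596, 0.044, -0.0052]
eef_rot: [0.0, 0.707, 0.707, 0.0]
wrist_force: [-0.0, -0.5, -0.1]
opening: 1.004
grasp_force: 0.0
```

Call:
apply_moves --moves '[{"jaw": 1,"offset": [0,0,-20],"rot": [0,0,0]},{"jaw": 1,"offset": [0,0,-45],"rot": [0,0,0]},{"jaw": 1,"offset": [-35,-1,-15],"rot": [0,0,0]},{"jaw": 1,"offset": [-40,-1,0],"rot": [0,0,0]},{"jaw": 1,"offset": [-30,0,0],"rot": [0,0,0]}]'

```text
time_s: 11.25
eef_pos: [0.4576, -0.0623, 0.075]
eef_rot: [0.001, 0.707, 0.707, 0.0]
wrist_force: [-0.3, 0.6, -0.2]
opening: 1.001
grasp_force: 0.0
```

Call:
apply_moves --moves '[{"jaw": 1,"offset": [0,0,20],"rot": [0,0,0]},{"jaw": 1,"offset": [0,0,30],"rot": [0,0,0]},{"jaw": 1,"offset": [0,0,30],"rot": [0,0,0]},{"jaw": 1,"offset": [0,0,0],"rot": [0,0,0]},{"jaw": 0.85,"offset": [0,0,0],"rot": [0,0,0]}]'

```text
time_s: 11.88
eef_pos: [0.458, -0.0611, -0.0047]
eef_rot: [0.0, 0.707, 0.707, 0.0]
wrist_force: [0.2, -0.4, -0.0]
opening: 0.852
grasp_force: 0.0
```

Call:
apply_moves --moves '[{"jaw": 0.75,"offset": [0,0,0],"rot": [0,0,0]},{"jaw": 0.65,"offset": [0,0,0],"rot": [0,0,0]},{"jaw": 0.6,"offset": [0,0,0],"rot": [0,0,0]},{"jaw": 0.5,"offset": [0,0,0],"rot": [0,0,0]},{"jaw": 0.5,"offset": [0,0,0],"rot": [0,0,0]}]'

```text
time_s: 12.5
eef_pos: [0.4584, -0.0613, -0.0039]
eef_rot: [0.001, 0.707, 0.707, 0.0]
wrist_force: [-1.9, 1.0, 7.8]
opening: 0.655
grasp_force: 61.9
```

Call:
apply_moves --moves '[{"jaw": 0.5,"offset": [0,0,-5],"rot": [0,0,0]},{"jaw": 0.5,"offset": [0,0,-25],"rot": [0,0,0]},{"jaw": 0.5,"offset": [0,0,-45],"rot": [0,0,0]},{"jaw": 0.5,"offset": [0,0,-45],"rot": [0,0,0]},{"jaw": 0.5,"offset": [0,0,0],"rot": [0,0,0]}]'

```text
time_s: 13.12
eef_pos: [0.4604, -0.062, 0.1186]
eef_rot: [0.004, 0.707, 0.707, 0.002]
wrist_force: [-0.5, -0.4, -3.2]
opening: 0.651
grasp_force: 64.9
```

Call:
apply_moves --moves '[{"jaw": 0.5,"offset": [0,0,0],"rot": [0,0,0]},{"jaw": 0.5,"offset": [0,0,0],"rot": [0,0,0]},{"jaw": 0.5,"offset": [0,0,0],"rot": [0,0,0]},{"jaw": 0.5,"offset": [0,0,0],"rot": [0,0,0]},{"jaw": 0.5,"offset": [0,0,0],"rot": [0,0,0]}]'

```text
time_s: 13.75
eef_pos: [0.4572, -0.0609, 0.1142]
eef_rot: [-0.0, 0.707, 0.707, -0.0]
wrist_force: [-0.8, 0.7, -1.4]
opening: 0.651
grasp_force: 65.0
```

```bash
python3 -c "
from h import *
weigh()"
```

```text
force [[-0.18, -0.33, -2.59], [0.61, -0.44, -2.34], [0.1, 0.23, -2.09], [0.58, 0.57, -2.05]] mean [ 0.28  0.01 -2.27]
13.95 [ 0.45740953 -0.0609021   0.11448141] 0.655464852303488 64.9534832406789
```

Tin B is light (about 0.23 kg). It goes to the inner spot, (0.470, 0.310).

Call:
apply_moves --moves '[{"jaw": 0.5,"offset": [20,1,0],"rot": [0,0,0]},{"jaw": 0.5,"offset": [40,1,0],"rot": [0,0,0]},{"jaw": 0.5,"offset": [45,2,0],"rot": [0,0,0]},{"jaw": 0.5,"offset": [45,2,0],"rot": [0,0,0]},{"jaw": 0.5,"offset": [45,2,0],"rot": [0,0,0]}]'

```text
time_s: 14.58
eef_pos: [0.4654, 0.1355, 0.1147]
eef_rot: [0.0, 0.707, 0.707, 0.0]
wrist_force: [0.4, -1.1, -2.8]
opening: 0.65
grasp_force: 65.1
```

Call:
apply_moves --moves '[{"jaw": 0.5,"offset": [45,2,0],"rot": [0,0,0]},{"jaw": 0.5,"offset": [45,1,0],"rot": [0,0,0]},{"jaw": 0.5,"offset": [45,1,0],"rot": [0,0,0]},{"jaw": 0.5,"offset": [30,1,0],"rot": [0,0,0]},{"jaw": 0.5,"offset": [11,0,0],"rot": [0,0,0]}]'

```text
time_s: 15.2
eef_pos: [0.4699, 0.3116, 0.1144]
eef_rot: [-0.0, 0.706, 0.708, -0.0]
wrist_force: [-0.2, -0.3, -2.2]
opening: 0.649
grasp_force: 65.1
```

Call:
apply_moves --moves '[{"jaw": 0.5,"offset": [0,0,0],"rot": [0,0,0]},{"jaw": 0.5,"offset": [0,0,25],"rot": [0,0,0]},{"jaw": 0.5,"offset": [0,0,30],"rot": [0,0,0]},{"jaw": 0.5,"offset": [0,0,15],"rot": [0,0,0]},{"jaw": 0.5,"offset": [0,0,0],"rot": [0,0,0]}]'

```text
time_s: 15.82
eef_pos: [0.4695, 0.3089, 0.0435]
eef_rot: [-0.0, 0.707, 0.707, -0.001]
wrist_force: [0.4, -0.4, -2.2]
opening: 0.647
grasp_force: 65.1
```

Run:
```python
from h import *
o=ctrl.get_obs(); print(o["eef_pos"],o["wrist_force"])
b,dw=ctrl.camera("wrist"); a,_=ctrl.camera("scene")
cv2.imwrite("pics/s4.png",np.hstack([cv2.resize(a[150:300,170:350],(400,333),interpolation=2),cv2.resize(b,(440,333))])[...,::-1])
# tray inner edges in world from wrist depth: rim points z~.03
p=ctrl.camera_params("wrist"); mt=np.array(p["mount"])
vv,uu=np.nonzero(dw>0); n=cv2.undistortPoints(np.c_[uu,vv].astype(float).reshape(-1,1,2),np.array(p["K"]),np.array(p["dist"])).reshape(-1,2); z=dw[vv,uu]
T=np.c_[n*z[:,None],z]@mt[:3,:3].T+mt[:3,3]
W=np.c_[T[:,1],T[:,0],-T[:,2]]+o["eef_pos"]
r=W[(abs(W[:,2]-.030)<.002)&(W[:,0]>.42)&(W[:,0]<.52)]
for lo in np.arange(.2,.44,.03):
    q=r[(r[:,1]>lo)&(r[:,1]<lo+.03)]
    l=q[q[:,0]<.45,0]; h=q[q[:,0]>.49,0]
    print(lo.round(2),len(q),np.percentile(l,[2,98]).round(4) if len(l) else '',np.percentile(h,[2,98]).round(4) if len(h) else '')
j=W[(abs(W[:,2]-.086)<.005)&(W[:,1]>.33)&(abs(W[:,0]-.47)<.05)]; print("jar",j.min(0),j.max(0))
```

```text
[0.46946497 0.30891142 0.04351194] [ 0.36740576 -0.36429423 -2.17436494]
0.2 0  
0.23 0  
0.26 0  
0.29 764 [0.4296 0.435 ] [0.5053 0.5107]
0.32 999 [0.4298 0.4352] [0.5053 0.5109]
0.35 1148 [0.4299 0.4354] [0.5052 0.5106]
0.38 2408 [0.43   0.4492] [0.4908 0.5107]
0.41 0  
jar [0.44939654 0.33001764 0.08100385] [0.49353927 0.39250508 0.09099465]
```

View pics/s4.png

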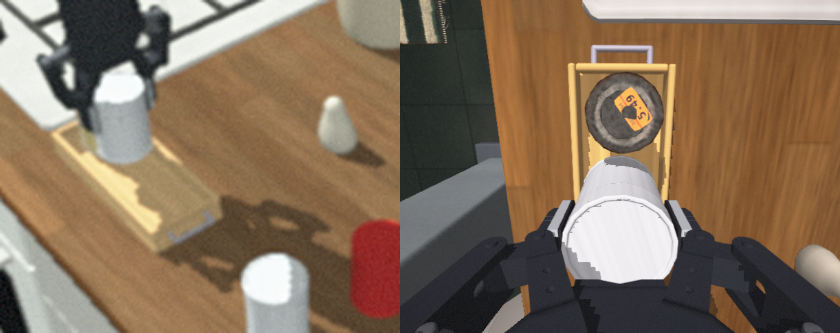

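The picture shows the upright tin centred over the tray and clear of the jar. Now I lower it.

Call:
apply_moves --moves '[{"jaw": 0.5,"offset": [0,1,20],"rot": [0,0,0]},{"jaw": 0.5,"offset": [0,0,13],"rot": [0,0,0]},{"jaw": 0.5,"offset": [0,0,5],"rot": [0,0,0]},{"jaw": 0.5,"offset": [0,0,3],"rot": [0,0,0]},{"jaw": 0.5,"offset": [0,0,2],"rot": [0,0,0]}]'

```text
time_s: 16.55
eef_pos: [0.4715, 0.3103, 0.0021]
eef_rot: [0.0, 0.707, 0.707, 0.0]
wrist_force: [-7.0, -2.6, 16.2]
opening: 0.647
grasp_force: 66.3
```

Call:
apply_moves --moves '[{"jaw": 0.5,"offset": [0,0,0],"rot": [0,0,0]},{"jaw": 0.7,"offset": [0,0,0],"rot": [0,0,0]},{"jaw": 0.85,"offset": [0,0,0],"rot": [0,0,0]},{"jaw": 1,"offset": [0,0,0],"rot": [0,0,0]},{"jaw": 1,"offset": [0,0,0],"rot": [0,0,0]}]'

```text
time_s: 17.18
eef_pos: [0.4712, 0.3101, 0.0015]
eef_rot: [0.0, 0.707, 0.707, 0.0]
wrist_force: [0.2, 0.3, 0.2]
opening: 1.004
grasp_force: 0.0
```

Call:
apply_moves --moves '[{"jaw": 1,"offset": [0,0,-20],"rot": [0,0,0]},{"jaw": 1,"offset": [0,0,-45],"rot": [0,0,0]},{"jaw": 1,"offset": [0,0,-45],"rot": [0,0,0]},{"jaw": 1,"offset": [-40,0,0],"rot": [0,0,0]},{"jaw": 1,"offset": [-60,0,0],"rot": [0,0,0]}]'

```text
time_s: 17.8
eef_pos: [0.4718, 0.2101, 0.1125]
eef_rot: [0.001, 0.706, 0.708, 0.001]
wrist_force: [0.4, -1.4, 1.2]
opening: 0.998
grasp_force: 0.0
```

Call:
apply_moves --moves '[{"jaw": 1,"offset": [-50,3,0],"rot": [0,0,0]},{"jaw": 1,"offset": [-50,4,0],"rot": [0,0,0]},{"jaw": 1,"offset": [-50,4,0],"rot": [0,0,0]},{"jaw": 1,"offset": [-50,4,0],"rot": [0,0,0]},{"jaw": 1,"offset": [-50,4,0],"rot": [0,0,0]}]'

```text
time_s: 18.42
eef_pos: [0.4904, -0.0416, 0.1117]
eef_rot: [0.0, 0.707, 0.707, 0.0]
wrist_force: [0.6, 0.3, -0.3]
opening: 1.004
grasp_force: 0.0
```

Call:
apply_moves --moves '[{"jaw": 1,"offset": [-50,3,0],"rot": [0,0,0]},{"jaw": 1,"offset": [-50,3,0],"rot": [0,0,0]},{"jaw": 1,"offset": [-46,3,0],"rot": [0,0,0]},{"jaw": 1,"offset": [0,0,0],"rot": [0,0,0]},{"jaw": 1,"offset": [0,0,30],"rot": [0,0,0]}]'

```text
time_s: 19.05
eef_pos: [0.5012, -0.187, 0.0833]
eef_rot: [0.002, 0.707, 0.707, 0.001]
wrist_force: [-0.3, 1.4, -0.7]
opening: 1.001
grasp_force: 0.0
```

Call:
apply_moves --moves '[{"jaw": 1,"offset": [0,0,40],"rot": [0,0,0]},{"jaw": 1,"offset": [0,0,36],"rot": [0,0,0]},{"jaw": 1,"offset": [0,0,10],"rot": [0,0,0]},{"jaw": 1,"offset": [0,0,0],"rot": [0,0,0]},{"jaw": 0.85,"offset": [0,0,0],"rot": [0,0,0]}]'

```text
time_s: 19.68
eef_pos: [0.5007, -0.1864, -0.0029]
eef_rot: [0.001, 0.707, 0.707, 0.0]
wrist_force: [0.6, -0.8, 0.0]
opening: 0.846
grasp_force: 0.0
```

Call:
apply_moves --moves '[{"jaw": 0.75,"offset": [0,0,0],"rot": [0,0,0]},{"jaw": 0.65,"offset": [0,0,0],"rot": [0,0,0]},{"jaw": 0.6,"offset": [0,0,0],"rot": [0,0,0]},{"jaw": 0.5,"offset": [0,0,0],"rot": [0,0,0]},{"jaw": 0.5,"offset": [0,0,0],"rot": [0,0,0]}]'

```text
time_s: 20.3
eef_pos: [0.5003, -0.1864, -0.0029]
eef_rot: [0.001, 0.707, 0.707, 0.0]
wrist_force: [-1.9, 2.7, 8.4]
opening: 0.658
grasp_force: 62.1
```

Call:
apply_moves --moves '[{"jaw": 0.5,"offset": [0,0,-5],"rot": [0,0,0]},{"jaw": 0.5,"offset": [0,0,-25],"rot": [0,0,0]},{"jaw": 0.5,"offset": [0,0,-45],"rot": [0,0,0]},{"jaw": 0.5,"offset": [0,0,-45],"rot": [0,0,0]},{"jaw": 0.5,"offset": [0,0,0],"rot": [0,0,0]}]'

```text
time_s: 20.92
eef_pos: [0.5022, -0.1876, 0.1199]
eef_rot: [0.004, 0.707, 0.707, 0.001]
wrist_force: [0.7, -0.2, -1.3]
opening: 0.648
grasp_force: 64.8
```

```bash
python3 -c "
from h import *
for _ in range(4): ctrl.camera('scene')
weigh()"
```

```text
force [[-0.07, -0.14, -1.82], [0.08, -0.12, -2.32], [-0.43, 0.43, -1.37], [-0.06, -0.31, -1.57]] mean [-0.12 -0.03 -1.77]
21.325 [ 0.49868769 -0.18545244  0.11420043] 0.6501622012225072 64.75775387138128
```

Tin C is light too (about 0.18 kg). It goes to the outer spot, (0.470, 0.240).

Call:
apply_moves --moves '[{"jaw": 0.5,"offset": [25,-2,0],"rot": [0,0,0]},{"jaw": 0.5,"offset": [45,-3,0],"rot": [0,0,0]},{"jaw": 0.5,"offset": [50,-3,0],"rot": [0,0,0]},{"jaw": 0.5,"offset": [50,-4,0],"rot": [0,0,0]},{"jaw": 0.5,"offset": [50,-4,0],"rot": [0,0,0]}]'

```text
time_s: 21.95
eef_pos: [0.4828, 0.0356, 0.115]
eef_rot: [-0.0, 0.707, 0.707, -0.0]
wrist_force: [0.4, 0.6, -2.6]
opening: 0.649
grasp_force: 64.8
```

Call:
apply_moves --moves '[{"jaw": 0.5,"offset": [50,-4,0],"rot": [0,0,0]},{"jaw": 0.5,"offset": [50,-3,0],"rot": [0,0,0]},{"jaw": 0.5,"offset": [50,-3,0],"rot": [0,0,0]},{"jaw": 0.5,"offset": [40,-2,0],"rot": [0,0,0]},{"jaw": 0.5,"offset": [15,0,0],"rot": [0,0,0]}]'

```text
time_s: 22.58
eef_pos: [0.4704, 0.241, 0.1149]
eef_rot: [-0.0, 0.706, 0.708, -0.0]
wrist_force: [-0.5, -0.6, -1.8]
opening: 0.656
grasp_force: 64.8
```

Call:
apply_moves --moves '[{"jaw": 0.5,"offset": [0,0,0],"rot": [0,0,0]},{"jaw": 0.5,"offset": [0,0,0],"rot": [0,0,0]},{"jaw": 0.5,"offset": [0,0,10],"rot": [0,0,0]},{"jaw": 0.5,"offset": [0,0,0],"rot": [0,0,0]},{"jaw": 0.5,"offset": [0,0,0],"rot": [0,0,0]}]'

```text
time_s: 23.2
eef_pos: [0.4712, 0.2386, 0.1053]
eef_rot: [-0.0, 0.707, 0.707, -0.0]
wrist_force: [-0.3, -0.1, -1.9]
opening: 0.654
grasp_force: 64.8
```

Run:
```python
from h import *
o=ctrl.get_obs(); print(o["eef_pos"],o["wrist_force"])
b,dw=ctrl.camera("wrist")
p=ctrl.camera_params("wrist"); mt=np.array(p["mount"])
vv,uu=np.nonzero(dw>0); n=cv2.undistortPoints(np.c_[uu,vv].astype(float).reshape(-1,1,2),np.array(p["K"]),np.array(p["dist"])).reshape(-1,2); z=dw[vv,uu]
T=np.c_[n*z[:,None],z]@mt[:3,:3].T+mt[:3,3]
W=np.c_[T[:,1],T[:,0],-T[:,2]]+o["eef_pos"]
q=W[(abs(W[:,2]-.081)<.004)&(W[:,1]<.342)&(W[:,1]>.26)&(abs(W[:,0]-.47)<.04)]; print("B top",q.min(0),q.max(0))
h=W[(abs(T[:,0])<.035)&(abs(T[:,1])<.032)&(W[:,2]>.155+0)&(W[:,2]<.2)]; print("held top",np.percentile(h,[1,50,99],axis=0).round(4).tolist())
```

```text
[0.47119124 0.23861056 0.10527628] [-0.27506631 -0.10452058 -1.92819685]
B top [0.44259327 0.28329194 0.07701533] [0.49858168 0.33917352 0.08256555]
held top [[0.4402, 0.2204, 0.1568], [0.4708, 0.2475, 0.1813], [0.502, 0.2667, 0.1976]]
```

Call:
apply_moves --moves '[{"jaw": 0.5,"offset": [1,-0.5,30],"rot": [0,0,0]},{"jaw": 0.5,"offset": [0,0,35],"rot": [0,0,0]},{"jaw": 0.5,"offset": [0,0,25],"rot": [0,0,0]},{"jaw": 0.5,"offset": [0,0,8],"rot": [0,0,0]},{"jaw": 0.5,"offset": [0,0,3],"rot": [0,0,0]}]'

```text
time_s: 23.88
eef_pos: [0.4711, 0.2402, 0.0047]
eef_rot: [0.0, 0.707, 0.707, 0.0]
wrist_force: [0.4, -0.1, -1.3]
opening: 0.65
grasp_force: 64.8
```

Call:
apply_moves --moves '[{"jaw": 0.5,"offset": [0,0,1],"rot": [0,0,0]},{"jaw": 0.5,"offset": [0,0,1],"rot": [0,0,0]},{"jaw": 0.5,"offset": [0,0,0],"rot": [0,0,0]},{"jaw": 0.5,"offset": [0,0,0],"rot": [0,0,0]},{"jaw": 0.5,"offset": [0,0,0],"rot": [0,0,0]}]'

```text
time_s: 24.5
eef_pos: [0.4713, 0.2403, 0.0031]
eef_rot: [0.0, 0.707, 0.707, 0.001]
wrist_force: [0.0, 0.9, 2.1]
opening: 0.654
grasp_force: 65.2
```

Contact with the tray floor (force from −1.8 N to +2 N). I release, rise and return to tin A at (0.459, 0.044).

Call:
apply_moves --moves '[{"jaw": 0.5,"offset": [0,0,0.5],"rot": [0,0,0]},{"jaw": 0.7,"offset": [0,0,0],"rot": [0,0,0]},{"jaw": 0.85,"offset": [0,0,0],"rot": [0,0,0]},{"jaw": 1,"offset": [0,0,0],"rot": [0,0,0]},{"jaw": 1,"offset": [0,0,0],"rot": [0,0,0]}]'

```text
time_s: 25.12
eef_pos: [0.4706, 0.24, 0.0018]
eef_rot: [-0.0, 0.707, 0.707, -0.0]
wrist_force: [-0.3, 1.0, 0.4]
opening: 0.999
grasp_force: 0.0
```

Call:
apply_moves --moves '[{"jaw": 1,"offset": [0,0,-20],"rot": [0,0,0]},{"jaw": 1,"offset": [0,0,-40],"rot": [0,0,0]},{"jaw": 1,"offset": [0,0,-40],"rot": [0,0,0]},{"jaw": 1,"offset": [-40,-2,0],"rot": [0,0,0]},{"jaw": 1,"offset": [-50,-3,0],"rot": [0,0,0]}]'

```text
time_s: 25.75
eef_pos: [0.4662, 0.1497, 0.1028]
eef_rot: [0.001, 0.706, 0.708, 0.001]
wrist_force: [1.0, 0.3, -0.3]
opening: 1.005
grasp_force: 0.0
```

Call:
apply_moves --moves '[{"jaw": 1,"offset": [-50,-3,0],"rot": [0,0,0]},{"jaw": 1,"offset": [-40,-3,0],"rot": [0,0,0]},{"jaw": 1,"offset": [-16,-1,0],"rot": [0,0,0]},{"jaw": 1,"offset": [0,0,0],"rot": [0,0,0]},{"jaw": 1,"offset": [0,0,0],"rot": [0,0,0]}]'

```text
time_s: 26.38
eef_pos: [0.4589, 0.045, 0.1019]
eef_rot: [-0.0, 0.707, 0.708, 0.0]
wrist_force: [0.2, -0.2, -0.7]
opening: 1.002
grasp_force: 0.0
```

Run:
```python
from h import *
print(ctrl.get_obs()["eef_pos"]); tin(.459,.044)
a,d=ctrl.camera("top"); P,px=cloud("top",np.ones_like(d,bool),d); q=P[(abs(P[:,0]-.47)<.05)&(P[:,1]>.15)&(P[:,1]<.35)&(abs(P[:,2]-.081)<.006)]
for lo,hi in ((.15,.276),(.276,.345)):
    s=q[(q[:,1]>lo)&(q[:,1]<hi)]; print(len(s),s.min(0).round(3),s.max(0).round(3))
```

```text
[0.45887221 0.045038   0.10193971]
scene 0.02 307 [0.432 0.017 0.02 ] [0.477 0.056 0.055]
scene 0.07 554 [0.431 0.017 0.07 ] [0.487 0.076 0.079]
809 [0.443 0.211 0.075] [0.498 0.267 0.086]
825 [0.444 0.282 0.075] [0.499 0.339 0.086]
```

Both light tins stand in the tray (level tops at 0.081, centred at y 0.239 and 0.311). Tin A hasn't moved, so I descend, grip it and lift it well up.

Call:
apply_moves --moves '[{"jaw": 1,"offset": [-1,0,40],"rot": [0,0,0]},{"jaw": 1,"offset": [0,0,40],"rot": [0,0,0]},{"jaw": 1,"offset": [0,0,26],"rot": [0,0,0]},{"jaw": 1,"offset": [0,0,0],"rot": [0,0,0]},{"jaw": 0.85,"offset": [0,0,0],"rot": [0,0,0]}]'

```text
time_s: 27.1
eef_pos: [0.4596, 0.0435, -0.0032]
eef_rot: [0.0, 0.707, 0.708, 0.0]
wrist_force: [0.5, 0.2, 0.6]
opening: 0.854
grasp_force: 0.0
```

Call:
apply_moves --moves '[{"jaw": 0.75,"offset": [0,0,0],"rot": [0,0,0]},{"jaw": 0.65,"offset": [0,0,0],"rot": [0,0,0]},{"jaw": 0.6,"offset": [0,0,0],"rot": [0,0,0]},{"jaw": 0.5,"offset": [0,0,0],"rot": [0,0,0]},{"jaw": 0.5,"offset": [0,0,0],"rot": [0,0,0]}]'

```text
time_s: 27.72
eef_pos: [0.4604, 0.043, -0.0025]
eef_rot: [0.001, 0.707, 0.707, 0.001]
wrist_force: [0.5, 0.6, 7.4]
opening: 0.646
grasp_force: 62.1
```

Call:
apply_moves --moves '[{"jaw": 0.5,"offset": [0,0,-5],"rot": [0,0,0]},{"jaw": 0.5,"offset": [0,0,-25],"rot": [0,0,0]},{"jaw": 0.5,"offset": [0,0,-45],"rot": [0,0,0]},{"jaw": 0.5,"offset": [0,0,-45],"rot": [0,0,0]},{"jaw": 0.5,"offset": [0,0,-30],"rot": [0,0,0]}]'

```text
time_s: 28.35
eef_pos: [0.4586, 0.0431, 0.1476]
eef_rot: [0.0, 0.707, 0.707, 0.0]
wrist_force: [0.2, 0.3, -6.6]
opening: 0.648
grasp_force: 66.3
```

Call:
apply_moves --moves '[{"jaw": 0.5,"offset": [0,0,-10],"rot": [0,0,0]},{"jaw": 0.5,"offset": [0,0,0],"rot": [0,0,0]},{"jaw": 0.5,"offset": [0,0,0],"rot": [0,0,0]},{"jaw": 0.5,"offset": [0,0,0],"rot": [0,0,0]},{"jaw": 0.5,"offset": [0,0,0],"rot": [0,0,0]}]'

```text
time_s: 28.98
eef_pos: [0.4583, 0.0431, 0.1551]
eef_rot: [-0.001, 0.707, 0.707, -0.0]
wrist_force: [0.0, 0.1, -5.9]
opening: 0.648
grasp_force: 66.4
```

Run:
```python
from h import *
weigh(); a,_=ctrl.camera("scene"); cv2.imwrite("pics/end.png",a[...,::-1])
```

```text
force [[0.22, -0.64, -5.39], [-0.07, 0.41, -5.71], [1.17, 0.49, -6.48], [-0.15, 0.14, -5.17]] mean [ 0.29  0.1  -5.69]
29.175 [0.45876323 0.04306975 0.1558237 ] 0.6497059511252314 66.38781511690468
```

View pics/end.png

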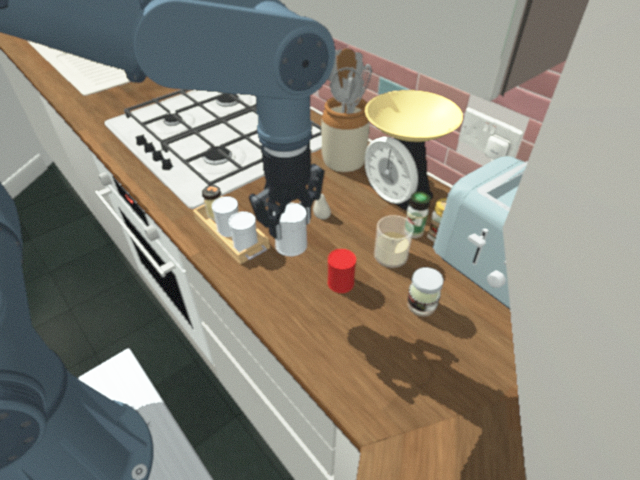

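The final view shows two upright tins in the tray, at (224,212) and (243,230), beside the jar. The heavy tin is held upright at (291,230), its base about 0.158 m up, and the bystanders haven't moved.

```bash
python3 -c "
from bench import ctrl
print(ctrl.hand_in())"
```

```text
the job is handed in; nothing more can be done
None
```

The heaviest tin (about 0.58 kg, the others about 0.23 and 0.18 kg) is held upright about 16 cm above the worktop, the two lighter ones stand in the tray beside the jar, and the job is handed in; on my first grasp the fingers pressed on that tin's lid with about 75 N (wrist limit 120 N), but it neither tipped nor moved.

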